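Close the juice tank with its camlock coupling

ROBOT

A 7-joint arm with a two-finger parallel gripper is mounted at the origin on the work surface. World frame = base frame: x ahead of the robot, y to its left, z up, the work surface at z = 0. Lengths are in m, angles in rad, forces in N, time in s.
With the tool pointing down it reaches from about 0.4 to 0.9 m from the base axis. Payload 5.6 kg.
Tool frame: the origin (TCP) lies where the fingers leave the gripper's body, on its centre line; the fingertips stand 88 mm ahead of it and the grasp point (between the pads) lies 69 mm ahead of it; z points along the fingers, y is the line along which they close (so a half turn about z gives the same grasp; the last joint's range is limited). The gripper opens to 92 mm and grips with 3 to 60 N. Pads are 20 mm wide; open, the fingers measure 128 mm over their backs; the gripper's body (75 mm by 189 mm) begins 69 mm behind the grasp point.
Start: joints at [-1.319, 0.468, -0.012, 1.603, 0.006, 1.071, -0.056], TCP at [0.189, 0.622, 0.303] pointing down, gripper open.
Joint ranges: [-2.53, 2.53], [-0.31, 2.02], [-1.57, 1.55], [0.28, 2.44], [-1.29, 4.43], [0.15, 1.84], [-2.92, 2.92]. Speed limits (rad/s): [2.57, 2.57, 3.14, 3.14, 3.14, 3.14, 3.14].

INTERFACE

Orientations are given as [roll, pitch, yaw] about the fixed x, y, z axes, in that order (R = Rz(yaw) Ry(pitch) Rx(roll)).
In Python, from rig import r, optics gives the robot as it stands.
- The arm moves only by the tool apply_moves, never from a script. Its argument "increments" is a list of rows, each a list of 3 entries, a list of its own where there are three numbers: the shift along the tool's x, y, z in cm, then the turn about the tool's z in degrees, then the closure, from 0 (fully open) to 1 (shut). In form: [[[dx, dy, dz], roll, gripper], ...]. A call has 1 to 10 rows; each row is the pose to reach, as a shift and turn from the pose commanded when the call began, along the tool's axes at that moment; what a row does not reach only later rows make up. A row lasts 1/12 s, in which the tool goes at most 41.7 mm and 7.16 degrees, less where a joint would pass 70% of its speed; a pose out of reach is approached as far as the arm can. A call with a gripper value outside its range is refused whole. The fingers move at their own pace and stop on an object; "squeeze" is the grip in N (left out, the last holds). Time passes only in rows, so rows that repeat a pose let the fingers close. It gives the time, the measured TCP pose, the force, the opening and the grip force at its end, in the units of the state.
- r.observe(): the state, without advancing time (a new reading comes with each control period).
- optics.snapshot(name): name is "side" or "top"; returns a dict with "pixels" (400x640x3 uint8, red, green, blue), "depth" (400x640 float32, m along the optical axis (not along the pixel's ray), 0 where there is no reading), "fov_y" (degrees; the focal length in pixels is half the picture's height over the tangent of half this angle, whatever the lens; pixels are square), "cx", "cy" (the principal point, pixels), "extrinsics" (4x4, takes a point from camera to world coordinates). Camera axes: x right, y down, z forward; pixel columns grow to the right and rows downward; lengths in m; the calibration is good to about 2 mm. A picture is of the moment at which its call begins.
- r.hand_in(): hands the job in; it is judged then, once.
The state is a dict: "clock": time; "joint_pos": joint angles; "joint_velocities": joint speeds; "joint_torque": joint torques, N m; "position": TCP position; "tool_rot": TCP orientation; "contact_force": force on the tool from outside, world axes, zero at the start; "torque": the same for the moment, N m; "gripper_width": finger opening in m; "grasp_force": force on a finger pad.
Only numpy, scipy, OpenCV 4.12 (cv2) and the standard library are available. Lean on these libraries where they do the work, as an engineer would, in place of code of your own. Each camera call takes 0.05 s, during which the arm holds its last target. There are 200 camera calls.

TASK

Close the little steel juice tank: push the small coupling (the one with its brass cam arms out) straight down over the grooved adaptor on the tank's lid until it is fully home, without forcing it. Then swing its two cam arms up flat against it, one after the other, and let go, leaving the other things on the counter as they are.

Things in the scene. Friction and masses are not known exactly. Their poses are not given: they have to be found in the camera images.
- tank: squat round stainless tank fixed to the counter, 210 mm across (218 mm at the lid rim), side bail handles on its +y and -y sides reaching 125 mm from its axis at 98 mm height, plugged drain low on its -x side. Lid rim 122 mm high, rising to 135 mm near the middle; in the middle a 48 mm boss to 151 mm carries the adaptor. Origin: centre of its underside.
- adaptor: grooved camlock adaptor standing upright, fixed in the middle of the tank's lid. Origin: centre of the top face of its 52 mm flange, 159 mm above the counter; z up. Above the origin: 36.6 mm diameter to 8 mm, a 27 mm diameter groove from 8 to 21 mm, a 36.6 mm lip from 21 to 31 mm whose top 3 mm taper to 33.6 mm diameter.
- adaptor_tip (a point): centre of the adaptor's top face, 31 mm above the adaptor's origin, 190 mm above the counter.
- coupling: loose bright metal camlock coupling with a closed top, 0.75 to 0.9 kg, standing mouth down; it goes on the adaptor mouth down at any yaw. Origin: centre of its mouth face; z up. Body 52 mm diameter from 0 to 34 mm, above it a smooth round stub, 26 mm diameter, to 74 mm: grasp it there. Bore 38.2 mm diameter, 27 mm deep to the stop. Brass cam arms are hinged on its +y and -y sides.
- coupling_seat (a point): centre of the stop at the top of the bore, 27 mm above the coupling's origin; it meets adaptor_tip when fully home, a hard stop (mouth then 4 mm above the adaptor's flange). A tight seal 4 to 7 mm below the stop is met first: the coupling rests on it short of home. Pushing it up takes about 14 N in all, the coupling's weight included; it stays where pushed.
- coupling_grip (a point): on the coupling's axis, 58 mm above its origin, the middle height of its stub.
- cam_a (a joint): angle of the cam arm on the coupling's +y side: 0 = straight out, level (starts at 0.1 to 0.22; stops at 0 and 1.571), 1.571 = shut, pointing up flat along the body; its free end swings up. About 0.04 N m of friction; it stays where it is left. Its cam enters the groove only if the coupling is within about 2 mm of home; else it jams about a third of the way.
- cam_b (a joint): the same for the cam arm on the coupling's -y side.
- cam_a_pivot (a point): on the pin of cam arm a, mid-width: 24 mm from the coupling's axis, 7.8 mm above its mouth, the pin along the coupling's x. Its frame turns with the arm: x along the pin, y along the arm to its free end. The arm is 12 mm wide (along x), 5 to 6 mm thick and ends in a thumb bar. Ears beside the pin reach 10.5 mm either side in x, 31.5 mm from the axis, 18 mm above the mouth.
- cam_b_pivot (a point): on the pin of cam arm b, on the coupling's -y side; sizes and axes as for arm a.
- cam_a_bar (a point): middle of the thumb bar at the free end of cam arm a, 62 mm along the arm from its pin and 3 mm to the arm's -z: a round-ended brass cross bar parallel to the pin, 22 mm long, 9 mm diameter. Pinched by its two round ends it can turn between the fingers as the arm swings; gripped by its flat sides the arm cannot turn and wrenches the coupling.
- cam_b_bar (a point): middle of the thumb bar of cam arm b, as for arm a.
- big_cap: bystander: a larger bright metal camlock coupling for another tank, 72 mm body, 64 mm stub top, brass arms folded up to 83 mm; origin at the centre of its underside. It does not fit.
- plug: bystander: loose brass grooved plug, 50 mm foot, 43 mm high; origin at the centre of its underside.
- spanner: bystander: steel spanner lying flat, 170 mm long.
- jar_pint: bystander: teal glass jar with a zinc lid, 82 mm diameter, 135 mm high; origin under its centre.
- jar_clip: bystander: teal glass clip-top jar, 92 mm diameter, 165 mm high; origin under its centre.
- jar_small: bystander: small teal glass jar with a zinc lid, 72 mm diameter, 95 mm high; origin under its centre.
- bottle_teal: bystander: teal glass bottle, 62 mm diameter, 204 mm high; origin under its centre.
Things that resemble listed ones, but are neither listed nor needed, are in the scene too. Leave any pink look-alike of the coupling alone.

How it is judged:
On the way, in this order (a step that is already met when the one before it is completed fails the run):
1. the coupling sits fully home and upright on the adaptor (within 1.5 mm of the stop) with both cam arms still out (below 0.6 rad) (z of coupling_seat in the frame of adaptor_tip below 0.0015 m and horizontal distance between coupling_seat and adaptor_tip below 0.003 m and angle between coupling's own z axis and vertical below 0.06 rad and value of joint each of cam_a, cam_b below 0.6 rad), for 0.2 s.
2. one cam arm is shut (past 1.5 rad) with the other still out and the coupling still home (z of coupling_seat in the frame of adaptor_tip below 0.0015 m and horizontal distance between coupling_seat and adaptor_tip below 0.003 m and angle between coupling's own z axis and vertical below 0.06 rad and ((value of joint cam_a above 1.5 rad and value of joint cam_b below 0.6 rad) or (value of joint cam_b above 1.5 rad and value of joint cam_a below 0.6 rad))), for 0.2 s.
At the end, for the whole second after the job is handed in: The coupling is on the adaptor within 1.5 mm of its stop, centred within 3 mm and upright within 0.06 rad; both cam arms are shut past 1.5 rad (stop at 1.57); it is at rest (z of coupling_seat in the frame of adaptor_tip below 0.0015 m and horizontal distance between coupling_seat and adaptor_tip below 0.003 m and angle between coupling's own z axis and vertical below 0.06 rad and value of joint each of cam_a, cam_b above 1.5 rad and linear speed of coupling below 0.01 m/s); the robot touches nothing.
It fails at once if the tank or its adaptor is pressed, pulled or struck with more than 30 N (contact force between anything else and tank above 30 N).
It fails at once if another thing on the counter is moved by more than 20 mm (distance of any of big_cap, plug, spanner, jar_pint, jar_clip, jar_small, bottle_teal from where it was at the start of the episode above 0.02 m).
It also fails if it takes over 72 s, if anything falls off the work surface, if the arm or the gripper's body presses on something with over 40 N, if the wrist force passes 120 N, or if a joint passes its speed limit or range.

## Working session

There is one attempt and no reset: what is moved stays moved. The work goes in short steps, Python scripts to look and compute and a tool call to move; the robot and the scene stay as the last step left them, time stands still between calls to the robot, and variables do not carry over. Pictures are saved under pics/ and viewed, at most 10 in all, crops included, and the job is handed in when it is done.

Besides the shell and the picture viewer there is one more tool, called as name(argument=value, ...) on one line, values as JSON. apply_moves: Moves the arm, as the interface text tells. Its arguments: {"type":"object","properties":{"increments":{"type":"array"},"squeeze":{"type":"number"}},"required":["increments"]}

```bash
mkdir -p pics; cat > h.py <<'E'
import numpy as np, cv2
from rig import r, optics
def snap(n,f=None):
    s=optics.snapshot(n)
    if f: cv2.imwrite('pics/'+f,s['pixels'][:,:,::-1])
    return s
def P(s,u,v,d=None):
    f=200/np.tan(np.radians(s['fov_y'])/2)
    d=s['depth'][int(v),int(u)] if d is None else d
    return (s['extrinsics']@np.array([(u-s['cx'])/f*d,(v-s['cy'])/f*d,d,1]))[:3]
def cloud(s):
    f=200/np.tan(np.radians(s['fov_y'])/2)
    v,u=np.mgrid[:400,:640];d=s['depth']
    p=np.stack([(u-s['cx'])/f*d,(v-s['cy'])/f*d,d,np.ones_like(d)],-1)
    return (p@s['extrinsics'].T)[...,:3]
E
python3 - <<'E'
from h import *
np.set_printoptions(precision=4,suppress=True)
for n in('top','side'):
    s=snap(n,n+'0.png');print(n,s['fov_y'],s['cx'],s['cy'],s['extrinsics']);np.savez(n+'0.npz',**s)
print(r.observe())
E
```

```text
top 51.0182681017715 319.3420447301828 204.45712060230096 [[-0.0078 -0.9849  0.1729  0.3196]
 [-0.9999  0.0064 -0.0087  0.0204]
 [ 0.0074 -0.1729 -0.9849  1.2671]
 [ 0.      0.      0.      1.    ]]
side 57.59719055514207 317.80198579917953 201.31575825898966 [[ 0.9868 -0.0688  0.1464  0.3845]
 [-0.1613 -0.4796  0.8625 -0.7662]
 [ 0.0109 -0.8748 -0.4844  0.5783]
 [ 0.      0.      0.      1.    ]]
{'clock': 0.1, 'joint_pos': array([-1.319 ,  0.4683, -0.0116,  1.6034,  0.006 ,  1.0714, -0.0563]), 'joint_velocities': array([-0.001 , -0.0011, -0.0015, -0.0019,  0.0002,  0.0002, -0.0015]), 'joint_torque': array([  0.0012, -52.1652,  -0.0123, -24.4368,  -0.0568,   0.0141,
         0.0001]), 'position': array([0.1888, 0.6216, 0.3019]), 'tool_rot': array([-3.1401,  0.0001,  2.8467]), 'contact_force': array([-0.6274, -0.099 , -0.8751]), 'torque': array([ 0.0097,  0.0179, -0.0283]), 'grasp_force': 0.0, 'gripper_width': 0.09220899288780779}
```

View pics/top0.png

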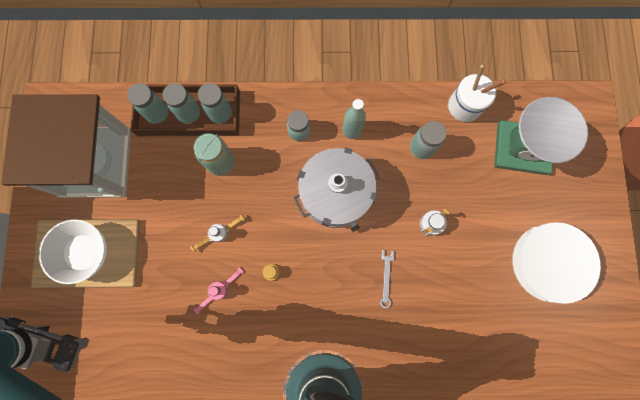

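View pics/side0.png

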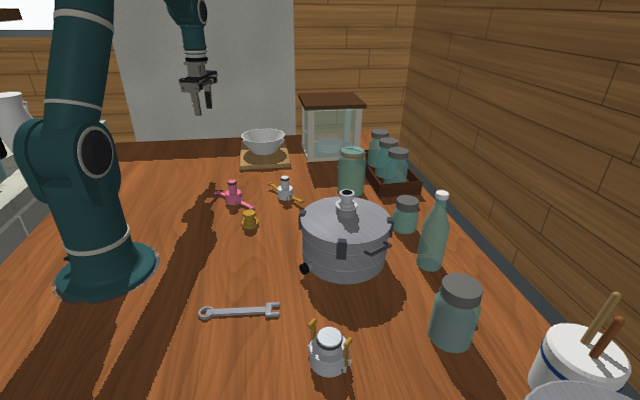

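The top view shows the coupling at (217,232), with its arm bars near (195,247) and (243,219). The adaptor is at (338,181) on the tank, and the pink look-alike is at (217,291). In the side view the coupling is at (285,188) and the adaptor at (347,200).

```bash
python3 - <<'E'
from h import *
np.set_printoptions(precision=4,suppress=True)
s=dict(np.load('top0.npz'));c=cloud(s);px=s['pixels']
def fit(reg,zlo,zhi):
    v0,v1,u0,u1=reg;q=c[v0:v1,u0:u1].reshape(-1,3);q=q[(q[:,2]>zlo)&(q[:,2]<zhi)]
    (x,y),R=cv2.minEnclosingCircle(q[:,:2].astype(np.float32));print(len(q),x,y,R,q.mean(0))
fit((215,250,200,235),.066,.085)
fit((160,200,320,360),.180,.2)
print(c[222:242,217,2]); print(c[170:195,338,2])
for n,(v0,v1,u0,u1) in dict(b=(210,226,230,252),a=(240,254,186,205)).items():
    q=c[v0:v1,u0:u1].reshape(-1,3);q=q[q[:,2]>.012];print(n,len(q),q.mean(0),q[:,2].max())
t=cv2.resize(px[205:265,180:260],None,fx=8,fy=8,interpolation=cv2.INTER_CUBIC)
a=cv2.resize(px[155:205,310:365],None,fx=8,fy=8,interpolation=cv2.INTER_CUBIC)
z=np.zeros((480+0,640,3),np.uint8)
cv2.imwrite('pics/c1.png',t[:,:,::-1]); cv2.imwrite('pics/a1.png',a[:,:,::-1])
E
```

```text
82 0.4552423655986786 0.3129541277885437 0.01432889699935913 [0.4547 0.3123 0.0746]
147 0.574185311794281 -0.03934919089078903 0.01830439083278179 [ 0.5732 -0.0392  0.1914]
[-0.0012  0.0038  0.036   0.0364  0.0333  0.0661  0.0719  0.0752  0.0753
  0.0705  0.0754  0.0692  0.0702  0.0612  0.0353  0.0355  0.0369  0.0362
  0.0348  0.026 ]
[0.1369 0.1359 0.134  0.1583 0.1905 0.1912 0.1946 0.1932 0.1928 0.1906
 0.1921 0.1892 0.1915 0.1906 0.1922 0.1904 0.1917 0.1827 0.1688 0.1588
 0.1636 0.1611 0.1414 0.1294 0.1375]
b 71 [0.4917 0.255  0.0211] 0.027408144871530205
a 73 [0.4151 0.3627 0.0549] 1.2671196135606213
```

View pics/c1.png

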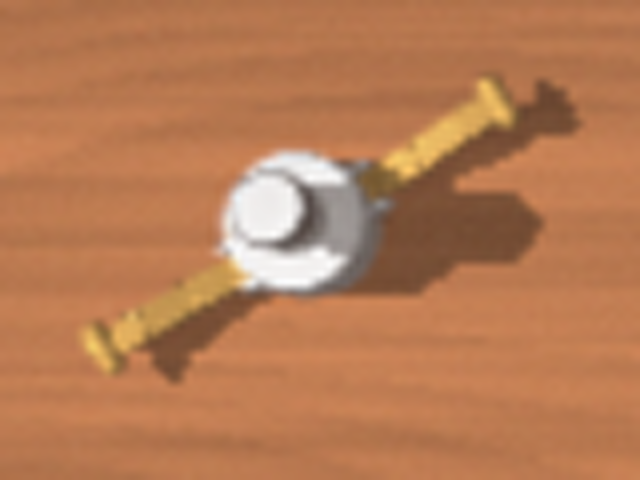

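View pics/a1.png

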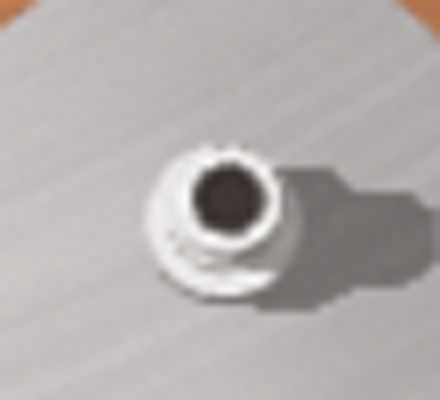

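The crops put the stub top at (268,207), the bars at (497,103) and (102,347), and the adaptor's top ring at (228,197). All are crop pixels at 8x.

```bash
cat >> h.py <<'E'
def Z(s,u,v,z):
    a=s['extrinsics'][:3,3];b=P(s,u,v,1.0)-a
    return a+b*(z-a[2])/b[2]
E
python3 - <<'E'
from h import *
np.set_printoptions(precision=4,suppress=True)
s=dict(np.load('top0.npz'))
g=lambda u,v,u0,v0,z:Z(s,u0+(u+.5)/8-.5,v0+(v+.5)/8-.5,z)
st=g(268,207,180,205,.074);b=g(497,103,180,205,.020);a=g(102,347,180,205,.020);ad=g(228,197,310,155,.190)
print(st,a,b,(a+b)/2,ad)
d=(a-b)[:2];print('axis deg',np.degrees(np.arctan2(d[1],d[0])),np.linalg.norm(d))
o=r.observe();y=o['tool_rot'][2];print('tool y deg',np.degrees(np.arctan2(-np.cos(y),np.sin(y))))
R=np.array([[np.cos(y),np.sin(y),0],[np.sin(y),-np.cos(y),0],[0,0,-1]])
print(((st+[0,0,.2-.074])-o['position'])@R*100)
E
```

```text
[0.4557 0.3138 0.074 ] [0.4103 0.3865 0.02  ] [0.5005 0.2428 0.02  ] [0.4554 0.3147 0.02  ] [ 0.576 -0.039  0.19 ]
axis deg 122.10974518302606 0.16971982781440764
tool y deg 73.10554630943336
[-34.4842 -21.694   10.1882]
```

apply_moves(increments=[[[-3.5, -2.2, 0], 5, 0], [[-7, -4.4, 0], 10, 0], [[-10.5, -6.6, 0], 15, 0], [[-14, -8.8, 0], 20, 0], [[-17.5, -11, 0], 25, 0], [[-21, -13.2, 0.5], 30, 0], [[-24.5, -15.4, 1.5], 35, 0], [[-28, -17.6, 3], 41, 0], [[-31.5, -19.8, 5], 41, 0], [[-34.5, -21.7, 7], 41, 0.2]], squeeze=40)

```text
clock: 0.93
position: [0.4535, 0.3168, 0.2357]
tool_rot: [3.14, -0.0, 2.131]
contact_force: [2.2, -0.0, -0.4]
gripper_width: 0.0875
grasp_force: 0.0
```

apply_moves(increments=[[[0, 0, 0], 0, 0.3]])

```text
clock: 1.02
position: [0.4557, 0.3101, 0.2325]
tool_rot: [-3.136, 0.005, 2.12]
contact_force: [-0.3, -0.4, 0.1]
gripper_width: 0.0805
grasp_force: 0.0
```

```bash
cat >> h.py <<'E'
def to(p):
    o=r.observe();y=o['tool_rot'][2]
    R=np.array([[np.cos(y),np.sin(y),0],[np.sin(y),-np.cos(y),0],[0,0,-1]])
    print('t',o['clock'],'pos',o['position'],o['tool_rot'],'y deg',np.degrees(np.arctan2(-np.cos(y),np.sin(y))),'F',o['contact_force'],'w',o['gripper_width'],o['grasp_force'])
    print('shift cm',(np.array(p)-o['position'])@R*100)
np.set_printoptions(precision=4,suppress=True)
E
python3 - <<'E'
from h import *
to([.4556,.314,.127])
E
```

```text
t 1.0167 pos [0.4557 0.3101 0.2325] [-3.1362  0.0053  2.1202] y deg 31.478233422178388 F [-0.3495 -0.4456  0.0973] w 0.08051180420774966 0.0
shift cm [ 0.3377  0.2008 10.549 ]
```

apply_moves(increments=[[[0, 0, 2.5], 0, 0.3], [[0, 0, 5], 0, 0.3], [[0, 0, 7.5], 0, 0.3], [[0, 0, 9.5], 0, 0.3], [[0, 0, 10.5], 0, 0.3], [[0, 0, 10.5], 0, 0.3], [[0, 0, 10.5], 0, 1], [[0, 0, 10.5], 0, 1], [[0, 0, 10.5], 0, 1], [[0, 0, 10.5], 0, 1]], squeeze=45)

```text
clock: 1.85
position: [0.4527, 0.3188, 0.132]
tool_rot: [3.139, -0.0, 2.131]
contact_force: [-0.4, -0.5, -0.5]
gripper_width: 0.0399
grasp_force: 0.0
```

apply_moves(increments=[[[0, 0, 0], 0, 1], [[0, 0, 0], 0, 1], [[0, 0, 0], 0, 1], [[0, 0, 0], 0, 1]])

```text
clock: 2.18
position: [0.4522, 0.3184, 0.1314]
tool_rot: [3.141, -0.0, 2.131]
contact_force: [-2.3, -1.0, 5.1]
gripper_width: 0.025
grasp_force: 45.0
```

```bash
python3 - <<'E'
from h import *
to([.575,-.039,.33])
E
```

```text
t 2.1833 pos [0.4522 0.3184 0.1314] [ 3.1414 -0.0002  2.1312] y deg 32.10842726211238 F [-2.2645 -0.9508  5.1489] w 0.025041762992850672 45.0017523765564
shift cm [-36.8003  -8.6003 -19.8626]
```

apply_moves(increments=[[[0, 0, 0], 0, 0.5], [[0, 0, 0], 0, 0.5], [[0, 0, 0], 0, 0.5], [[-0.3, 0, 0.2], 0, 0.5], [[-0.57, 0, 0.4], 0, 0.5], [[-0.57, 0, 0.4], 0, 0.5], [[-0.57, 0, 0.4], 0, 1], [[-0.57, 0, 0.4], 0, 1], [[-0.57, 0, 0.4], 0, 1], [[-0.57, 0, 0.4], 0, 1]], squeeze=45)

```text
clock: 3.02
position: [0.4553, 0.3136, 0.1268]
tool_rot: [3.141, -0.0, 2.131]
contact_force: [0.1, -0.3, 0.0]
gripper_width: 0.0251
grasp_force: 45.0
```

```bash
python3 - <<'E'
from h import *
to([.575,-.039,.36])
E
```

```text
t 3.0167 pos [0.4553 0.3136 0.1268] [ 3.1415 -0.      2.1312] y deg 32.110130150149494 F [ 0.0832 -0.2639  0.0103] w 0.02511314417530053 44.99986410140991
shift cm [-36.231   -8.6012 -23.3169]
```

apply_moves(increments=[[[0, 0, -1], 0, 1], [[0, 0, -3], 0, 1], [[0, 0, -6], 0, 1], [[0, 0, -9], 0, 1], [[0, 0, -12], 0, 1], [[0, 0, -15], 0, 1], [[0, 0, -18], 0, 1], [[0, 0, -20.5], 0, 1], [[0, 0, -22.5], 0, 1], [[0, 0, -23], 0, 1]])

```text
clock: 3.85
position: [0.4556, 0.3136, 0.3599]
tool_rot: [3.138, -0.001, 2.131]
contact_force: [1.0, 0.0, -8.1]
gripper_width: 0.0251
grasp_force: 45.0
```

apply_moves(increments=[[[-1, -0.25, 0], 0, 1], [[-3, -0.7, 0], 0, 1], [[-6, -1.4, 0], 0, 1], [[-9, -2.1, 0], 0, 1], [[-12, -2.85, 0], 0, 1], [[-15, -3.55, 0], 0, 1], [[-18, -4.3, 0], 0, 1], [[-20, -4.75, 0], 0, 1], [[-21, -5, 0], 0, 1], [[-21, -5, 0], 0, 1]])

```text
clock: 4.68
position: [0.5242, 0.1051, 0.3549]
tool_rot: [-3.137, 0.001, 2.126]
contact_force: [-0.7, 0.1, -7.5]
gripper_width: 0.0251
grasp_force: 45.0
```

apply_moves(increments=[[[-1, -0.25, 0], 0, 1], [[-3, -0.7, 0], 0, 1], [[-6, -1.4, 0], 0, 1], [[-9, -2.1, 0], 0, 1], [[-11.5, -2.75, 0], 0, 1], [[-13.5, -3.2, 0], 0, 1], [[-15, -3.5, 0], 0, 1], [[-15.2, -3.6, 0], 0, 1], [[-15.2, -3.6, 0], 0, 1], [[-15.2, -3.6, 0], 0, 1]])

```text
clock: 5.52
position: [0.5744, -0.0371, 0.356]
tool_rot: [-3.141, -0.002, 2.133]
contact_force: [0.4, 0.7, -8.0]
gripper_width: 0.0251
grasp_force: 45.0
```

```bash
python3 - <<'E'
from h import *
to([.575,-.039,.33])
t=snap('top','top2.png')
s=snap('side'); i=cv2.resize(s['pixels'][90:240,250:450],None,fx=4,fy=4,interpolation=cv2.INTER_CUBIC)
cv2.imwrite('pics/side2.png',i[:,:,::-1]);np.savez('side2.npz',**s)
E
```

```text
t 5.5167 pos [ 0.5744 -0.0371  0.356 ] [-3.1407 -0.0019  2.1332] y deg 32.22417011371438 F [ 0.387   0.731  -8.0352] w 0.025119951952666794 44.997645020484924
shift cm [-0.1909 -0.0481  2.6008]
```

View pics/side2.png

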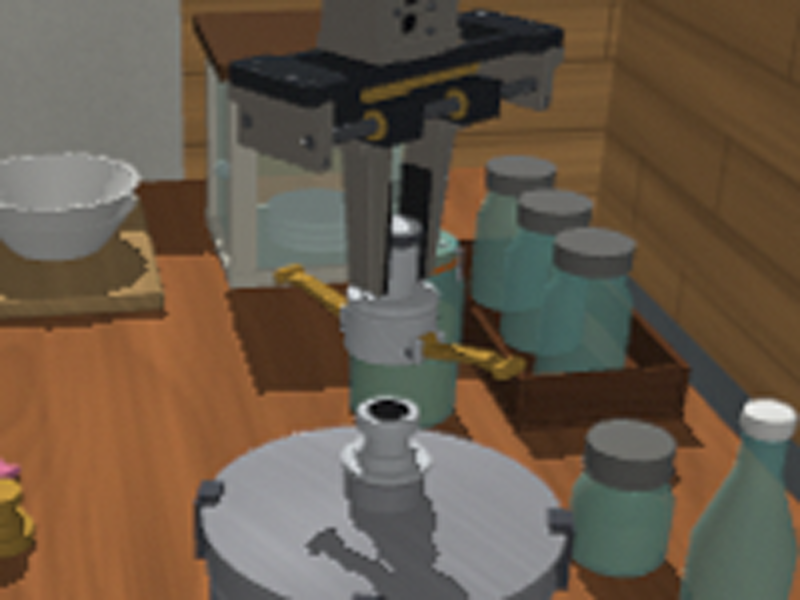

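The side crop shows the coupling held upright above the adaptor. Its body spans columns 344–440 (centre about 392), and the adaptor's top ring is centred near (388,409).

```bash
python3 - <<'E'
from h import *
s=dict(np.load('side2.npz'));o=r.observe()
g=lambda u,v,z:Z(s,250+(u+.5)/4-.5,90+(v+.5)/4-.5,z)
print('adaptor from side',g(388,409,.190))
def pr(p):
    c=np.linalg.inv(s['extrinsics'])@np.r_[p,1];f=200/np.tan(np.radians(s['fov_y'])/2)
    u,v=c[:2]/c[2]*f+[s['cx'],s['cy']];return ((u-250+.5)*4-.5,(v-90+.5)*4-.5)
x,y,z=o['position']
print('expected coupling mouth/bodytop/stubtop px',[pr([x,y,z-.127+h]) for h in(0,.034,.074)])
for a in([.575,-.039],[.574,-.039],[.576,-.041]): print(a,pr([*a,.19]))
E
```

```text
adaptor from side [ 0.5752 -0.0396  0.19  ]
expected coupling mouth/bodytop/stubtop px [(np.float64(389.1637190520073), np.float64(345.2446894288179)), (np.float64(392.19682884251074), np.float64(289.7059459884156)), (np.float64(395.9270774922402), np.float64(221.40201469820124))]
[0.575, -0.039] (np.float64(387.4505733894896), np.float64(408.52300257764716))
[0.574, -0.039] (np.float64(385.76699333071883), np.float64(408.6351003496236))
[0.576, -0.041] (np.float64(389.9301910644706), np.float64(409.990883764313))
```

apply_moves(increments=[[[-0.22, 0, 0.5], 0, 1], [[-0.23, 0, 1.5], 0, 1], [[-0.23, 0, 2.5], 0, 1], [[-0.23, 0, 3], 0, 1], [[-0.23, 0, 3.3], 0, 1], [[-0.23, 0, 3.3], 0, 1], [[-0.23, 0, 3.3], 0, 1]])

```text
clock: 6.2
position: [0.5761, -0.0408, 0.3237]
tool_rot: [-3.141, -0.0, 2.131]
contact_force: [-0.3, 0.3, -7.2]
gripper_width: 0.0253
grasp_force: 45.0
```

```bash
python3 - <<'E'
from h import *
to([.5755,-.0393,.290])
E
```

```text
t 6.2 pos [ 0.5761 -0.0408  0.3237] [-3.1414 -0.      2.1311] y deg 32.101087401239404 F [-0.2928  0.3446 -7.2033] w 0.025264678053098504 44.9975323677063
shift cm [0.1568 0.0297 3.3651]
```

apply_moves(increments=[[[0.13, 0, 0], 0, 1], [[0.15, 0.02, 0], 0, 1], [[0.15, 0.02, 0.3], 0, 1], [[0.15, 0.02, 0.6], 0, 1], [[0.15, 0.02, 0.9], 0, 1], [[0.15, 0.02, 1.1], 0, 1], [[0.15, 0.02, 1.2], 0, 1], [[0.15, 0.02, 1.2], 0, 1]])

```text
clock: 6.87
position: [0.5753, -0.0394, 0.3114]
tool_rot: [-3.141, -0.0, 2.131]
contact_force: [0.3, -0.4, -7.6]
gripper_width: 0.0251
grasp_force: 45.0
```

```bash
python3 - <<'E'
from h import *
to([.5755,-.0393,.290])
E
```

```text
t 6.8667 pos [ 0.5753 -0.0394  0.3114] [-3.141  -0.0003  2.1311] y deg 32.10383405118475 F [ 0.3198 -0.3587 -7.6083] w 0.02514717286267183 44.99750196933746
shift cm [-0.0056  0.0259  2.1395]
```

apply_moves(increments=[[[0, 0, 0.3], 0, 1], [[0, 0, 0.6], 0, 1], [[0, 0, 0.9], 0, 1], [[0, 0, 1.1], 0, 1], [[0, 0, 1.2], 0, 1], [[0, 0, 1.2], 0, 1]])

```text
clock: 7.37
position: [0.5753, -0.0394, 0.2995]
tool_rot: [-3.141, -0.0, 2.131]
contact_force: [-0.3, -0.1, -7.7]
gripper_width: 0.0252
grasp_force: 45.0
```

apply_moves(increments=[[[0, 0, 0.1], 0, 1], [[0, 0, 0.2], 0, 1], [[0, 0, 0.3], 0, 1], [[0, 0, 0.3], 0, 1], [[0, 0, 0.3], 0, 1]])

```text
clock: 7.78
position: [0.5754, -0.0394, 0.2968]
tool_rot: [3.142, 0.0, 2.131]
contact_force: [-0.8, 0.5, -8.1]
gripper_width: 0.0252
grasp_force: 45.0
```

apply_moves(increments=[[[0, 0, 0.1], 0, 1], [[0, 0, 0.2], 0, 1], [[0, 0, 0.2], 0, 1]])

```text
clock: 8.03
position: [0.5753, -0.0394, 0.2946]
tool_rot: [-3.141, -0.0, 2.131]
contact_force: [-0.7, -0.3, -8.7]
gripper_width: 0.025
grasp_force: 45.0
```

apply_moves(increments=[[[0, 0, 0.1], 0, 1], [[0, 0, 0.15], 0, 1], [[0, 0, 0.15], 0, 1]])

```text
clock: 8.28
position: [0.5755, -0.0395, 0.2942]
tool_rot: [3.141, -0.0, 2.131]
contact_force: [-4.1, 0.7, 0.3]
gripper_width: 0.0251
grasp_force: 45.0
```

apply_moves(increments=[[[0, 0, 0.08], 0, 1], [[0, 0, 0.08], 0, 1], [[0, 0, 0.08], 0, 1]])

```text
clock: 8.53
position: [0.5755, -0.0395, 0.2938]
tool_rot: [3.141, -0.0, 2.131]
contact_force: [-5.1, 0.9, 5.8]
gripper_width: 0.025
grasp_force: 45.0
```

apply_moves(increments=[[[0, 0, 0.05], 0, 1], [[0, 0, 0.05], 0, 1], [[0, 0, 0.05], 0, 1]])

```text
clock: 8.78
position: [0.5755, -0.0395, 0.2933]
tool_rot: [3.141, -0.0, 2.131]
contact_force: [-5.2, 0.8, 6.4]
gripper_width: 0.0252
grasp_force: 45.0
```

apply_moves(increments=[[[0.02, -0.03, 0.05], 0, 1], [[0.02, -0.03, 0.1], 0, 1], [[0.02, -0.03, 0.15], 0, 1], [[0.02, -0.03, 0.15], 0, 1]])

```text
clock: 9.12
position: [0.5754, -0.0395, 0.292]
tool_rot: [3.14, 0.0, 2.131]
contact_force: [-4.3, 0.7, 6.7]
gripper_width: 0.0254
grasp_force: 45.0
```

apply_moves(increments=[[[0, 0, 0.05], 0, 1], [[0, 0, 0.1], 0, 1], [[0, 0, 0.1], 0, 1]])

```text
clock: 9.37
position: [0.5754, -0.0395, 0.291]
tool_rot: [3.14, 0.0, 2.131]
contact_force: [-4.8, 1.2, 6.3]
gripper_width: 0.0254
grasp_force: 45.0
```

apply_moves(increments=[[[0, 0, 0.05], 0, 1], [[0, 0, 0.05], 0, 1], [[0, 0, 0.05], 0, 1]])

```text
clock: 9.62
position: [0.5754, -0.0395, 0.2905]
tool_rot: [3.14, 0.0, 2.131]
contact_force: [-4.8, 0.0, 6.4]
gripper_width: 0.0253
grasp_force: 45.0
```

apply_moves(increments=[[[0.02, -0.03, 0.05], 0, 1], [[0.02, -0.03, 0.05], 0, 1], [[0.02, -0.03, 0.05], 0, 1]])

```text
clock: 9.87
position: [0.5753, -0.0395, 0.2901]
tool_rot: [3.139, 0.001, 2.131]
contact_force: [-3.7, 1.2, 6.7]
gripper_width: 0.025
grasp_force: 45.0
```

apply_moves(increments=[[[0, 0, 0.05], 0, 1], [[0, 0, 0.05], 0, 1], [[0, 0, 0.05], 0, 1]])

```text
clock: 10.12
position: [0.5753, -0.0395, 0.2898]
tool_rot: [3.139, 0.001, 2.131]
contact_force: [-4.3, 0.9, 6.3]
gripper_width: 0.0253
grasp_force: 45.0
```

apply_moves(increments=[[[0, 0, 0.04], 0, 1], [[0, 0, 0.04], 0, 1], [[0, 0, 0.04], 0, 1]])

```text
clock: 10.37
position: [0.5753, -0.0395, 0.2898]
tool_rot: [3.139, 0.001, 2.131]
contact_force: [-5.4, 0.9, 9.7]
gripper_width: 0.0254
grasp_force: 45.0
```

apply_moves(increments=[[[0, 0, -0.05], 0, 0.6], [[0, 0, -0.05], 0, 0.4], [[0, 0, -0.05], 0, 0.4], [[0, 0, -0.05], 0, 0.4], [[0, 0, -1], 0, 0.4], [[0, 0, -3], 0, 0.4], [[0, 0, -6], 0, 0.4], [[0, 0, -8], 0, 0.4], [[0, 0, -9], 0, 0.4], [[0, 0, -9], 0, 0.4]])

```text
clock: 11.2
position: [0.5756, -0.0396, 0.3804]
tool_rot: [3.137, 0.002, 2.131]
contact_force: [-0.2, -0.3, 0.2]
gripper_width: 0.055
grasp_force: 0.0
```

apply_moves(increments=[[[0, 0, 0], 0, 0.55], [[0, 0, 0], 0, 0.55]])

```text
clock: 11.37
position: [0.5741, -0.0392, 0.3763]
tool_rot: [-3.14, -0.001, 2.131]
contact_force: [-0.7, 0.1, -0.1]
gripper_width: 0.0436
grasp_force: 0.0
```

```bash
python3 - <<'E'
from h import *
t=np.radians(122.1);c=np.array([.5754,-.0393])
s=snap('side');np.savez('side3.npz',**s)
i=cv2.resize(s['pixels'][130:230,290:420],None,fx=6,fy=6,interpolation=cv2.INTER_CUBIC)
cv2.imwrite('pics/side3.png',i[:,:,::-1])
def pr(p):
    q=np.linalg.inv(s['extrinsics'])@np.r_[p,1];f=200/np.tan(np.radians(s['fov_y'])/2)
    u,v=q[:2]/q[2]*f+[s['cx'],s['cy']];return round((u-290+.5)*6-.5),round((v-130+.5)*6-.5)
d=np.array([np.cos(t),np.sin(t)])
for sg in(1,-1):
  for th in(.1,.16,.22):
    R=.024+.062*np.cos(th)+.003*np.sin(th);h=.163+.0078+.062*np.sin(th)-.003*np.cos(th)
    print(sg,th,R,h,pr([*(c+sg*R*d),h]))
print('stub top',pr([*c,.237]))
to([*(c+.0856*d),.24])
E
```

```text
1 0.1 0.08598975849717809 0.17400465933626927 (193, 334)
1 0.16 0.08568604618913161 0.17771604695995638 (194, 327)
1 0.22 0.08516033072774015 0.1814025442830221 (195, 319)
-1 0.1 0.08598975849717809 0.17400465933626927 (509, 496)
-1 0.16 0.08568604618913161 0.17771604695995638 (509, 487)
-1 0.22 0.08516033072774015 0.1814025442830221 (509, 477)
stub top (349, 262)
t 11.4167 pos [ 0.5741 -0.0392  0.3761] [-3.1392 -0.0012  2.1312] y deg 32.10640060789156 F [ 0.3059 -0.2867 -0.4859] w 0.0419035886110775 0.0
shift cm [ 8.4827  0.1097 13.6059]
```

View pics/side3.png

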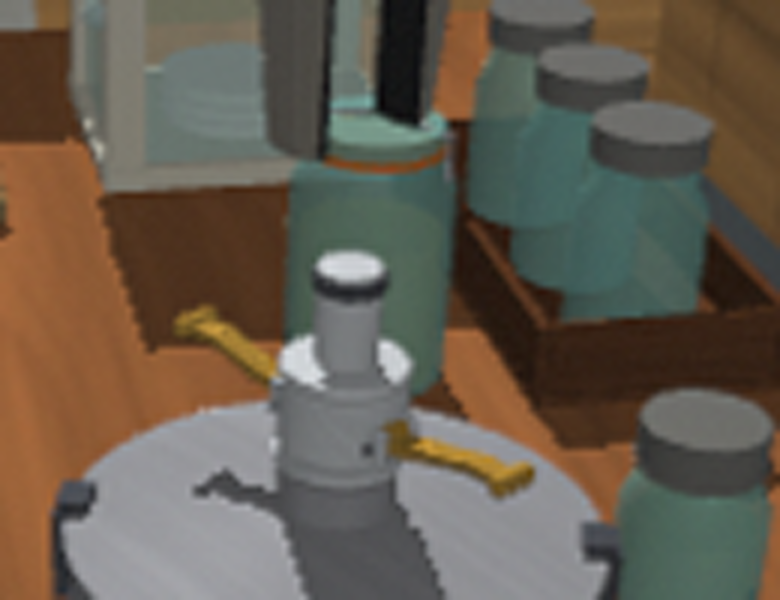

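Both bars show at (197,321) and (511,479), which matches an arm angle of about 0.2. The coupling sits upright.

apply_moves(increments=[[[1, 0, 0], 0, 0.5], [[3, 0, 0], 0, 0.5], [[5.5, 0, 0], 0, 0.5], [[7.5, 0, 0], 0, 0.5], [[8.4, 0, 0], 0, 0.5], [[8.4, 0, 0], 0, 0.5], [[8.4, 0, 0], 0, 0.5], [[8.4, 0, 0], 0, 0.5], [[8.4, 0, 0], 0, 0.5]], squeeze=10)

```text
clock: 12.17
position: [0.5305, 0.0306, 0.3775]
tool_rot: [-3.141, 0.001, 2.129]
contact_force: [-0.9, -0.3, -0.8]
gripper_width: 0.0461
grasp_force: 0.0
```

```bash
python3 - <<'E'
from h import *
t=np.radians(122.1);c=np.array([.5754,-.0393])
d=np.array([np.cos(t),np.sin(t)])
to([*(c+.0854*d),.249])
E
```

```text
t 12.1667 pos [0.5305 0.0306 0.3775] [-3.1414  0.0006  2.1292] y deg 31.99386632553787 F [-0.8844 -0.3317 -0.8278] w 0.046093335428574626 0.0
shift cm [ 0.2314  0.0918 12.8545]
```

apply_moves(increments=[[[0.2, 0.08, 2], 0, 0.5], [[0.2, 0.08, 5], 0, 0.5], [[0.2, 0.08, 8], 0, 0.5], [[0.2, 0.08, 9.5], 0, 0.5], [[0.2, 0.08, 9.5], 0, 0.5], [[0.2, 0.08, 9.5], 0, 0.5], [[0.2, 0.08, 9.5], 0, 0.5]])

```text
clock: 12.75
position: [0.5306, 0.0333, 0.2837]
tool_rot: [3.14, 0.001, 2.13]
contact_force: [-0.4, -0.5, -0.2]
gripper_width: 0.0461
grasp_force: 0.0
```

```bash
python3 - <<'E'
from h import *
t=np.radians(122.1);c=np.array([.5754,-.0393])
d=np.array([np.cos(t),np.sin(t)])
to([*(c+.0854*d),.249])
E
```

```text
t 12.75 pos [0.5306 0.0333 0.2837] [3.14   0.001  2.1301] y deg 32.04409931952187 F [-0.3752 -0.5197 -0.2254] w 0.04611310614000917 0.0
shift cm [ 0.0079 -0.065   3.4736]
```

apply_moves(increments=[[[0, -0.05, 1], 0, 0.5], [[0, -0.05, 2.2], 0, 0.5], [[0, -0.05, 3.2], 0, 0.5], [[0, -0.05, 3.45], 0, 0.5], [[0, -0.05, 3.45], 0, 0.5], [[0, -0.05, 3.45], 0, 0.65], [[0, -0.05, 3.45], 0, 0.7], [[0, -0.05, 3.45], 0, 1], [[0, -0.05, 3.45], 0, 1], [[0, -0.05, 3.45], 0, 1]], squeeze=8)

```text
clock: 13.58
position: [0.5294, 0.0337, 0.2484]
tool_rot: [3.141, 0.0, 2.131]
contact_force: [-0.3, -1.1, -0.1]
gripper_width: 0.0207
grasp_force: 8.0
```

```bash
python3 - <<'E'
from h import *
t=np.radians(122.1);c=np.array([.5754,-.0393])
d=np.array([np.cos(t),np.sin(t)])
to([*(c+.0854*d),.249])
s=snap('side');np.savez('side4.npz',**s)
i=cv2.resize(s['pixels'][130:230,290:420],None,fx=6,fy=6,interpolation=cv2.INTER_CUBIC)
cv2.imwrite('pics/side4.png',i[:,:,::-1])
th=np.linspace(.2,1.62,11)
x=62*np.cos(th)+3*np.sin(th);h=62*np.sin(th)-3*np.cos(th)
for a in zip(th,(x-x[0])/10,-(h-h[0])/10):print(*np.round(a,2))
E
```

```text
t 13.5833 pos [0.5294 0.0337 0.2484] [3.141  0.0002 2.1312] y deg 32.110611016101686 F [-0.2811 -1.103  -0.1268] w 0.02073214516819409 8.000030368566513
shift cm [-0.0893  0.0206 -0.0557]
0.2 0.0 -0.0
0.34 -0.19 -0.86
0.48 -0.51 -1.68
0.63 -0.94 -2.45
0.77 -1.47 -3.15
0.91 -2.09 -3.77
1.05 -2.8 -4.3
1.19 -3.58 -4.72
1.34 -4.4 -5.02
1.48 -5.26 -5.21
1.62 -6.14 -5.27
```

View pics/side4.png

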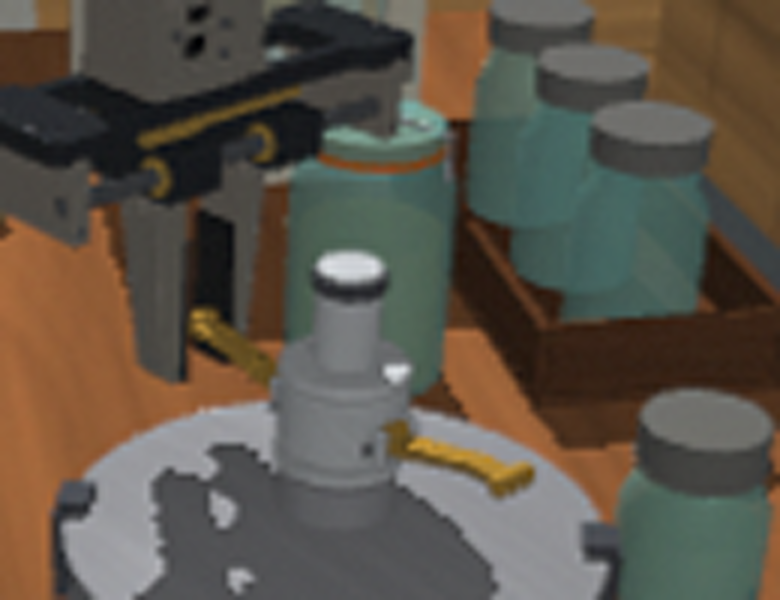

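The bar is pinched end-on between the pads at about (205,325), and the coupling has not moved. Next I swing it along the arc.

apply_moves(increments=[[[-0.08, 0, -0.4], 0, 1], [[-0.19, 0, -0.86], 0, 1], [[-0.34, 0, -1.28], 0, 1], [[-0.51, 0, -1.68], 0, 1], [[-0.71, 0, -2.07], 0, 1], [[-0.94, 0, -2.45], 0, 1], [[-1.2, 0, -2.81], 0, 1], [[-1.47, 0, -3.15], 0, 1], [[-1.47, 0, -3.15], 0, 1]])

```text
clock: 14.38
position: [0.5375, 0.0207, 0.2805]
tool_rot: [3.141, 0.0, 2.13]
contact_force: [-1.5, 0.4, 0.5]
gripper_width: 0.0204
grasp_force: 8.0
```

apply_moves(increments=[[[-0.3, 0, -0.32], 0, 1], [[-0.62, 0, -0.62], 0, 1], [[-0.97, 0, -0.9], 0, 1], [[-1.33, 0, -1.15], 0, 1], [[-1.72, 0, -1.37], 0, 1], [[-2.11, 0, -1.57], 0, 1], [[-2.52, 0, -1.74], 0, 1], [[-2.93, 0, -1.87], 0, 1], [[-2.93, 0, -1.87], 0, 1]])

```text
clock: 15.13
position: [0.5533, -0.0046, 0.2989]
tool_rot: [3.141, 0.001, 2.13]
contact_force: [-0.9, 0.2, 3.2]
gripper_width: 0.02
grasp_force: 8.0
```

apply_moves(increments=[[[-0.4, 0, -0.12], 0, 1], [[-0.86, 0, -0.19], 0, 1], [[-1.2, 0, -0.23], 0, 1], [[-1.45, 0, -0.24], 0, 1], [[-1.45, 0, -0.24], 0, 1], [[-1.45, 0, -0.24], 0, 1]])

```text
clock: 15.63
position: [0.5608, -0.0165, 0.301]
tool_rot: [3.141, 0.001, 2.131]
contact_force: [0.7, 0.5, 3.8]
gripper_width: 0.0208
grasp_force: 8.0
```

```bash
python3 - <<'E'
from h import *
t=np.radians(122.1);c=np.array([.5754,-.0393])
d=np.array([np.cos(t),np.sin(t)])
to([*(c+.027*d),.302])
s=snap('side');np.savez('side5.npz',**s)
i=cv2.resize(s['pixels'][130:230,290:420],None,fx=6,fy=6,interpolation=cv2.INTER_CUBIC)
cv2.imwrite('pics/side5.png',i[:,:,::-1])
E
```

```text
t 15.6333 pos [ 0.5608 -0.0165  0.301 ] [3.1407 0.0013 2.1306] y deg 32.07405334311201 F [0.6699 0.5222 3.8395] w 0.020774666543428393 8.000142574310303
shift cm [-0.0072  0.0237 -0.0991]
```

View pics/side5.png

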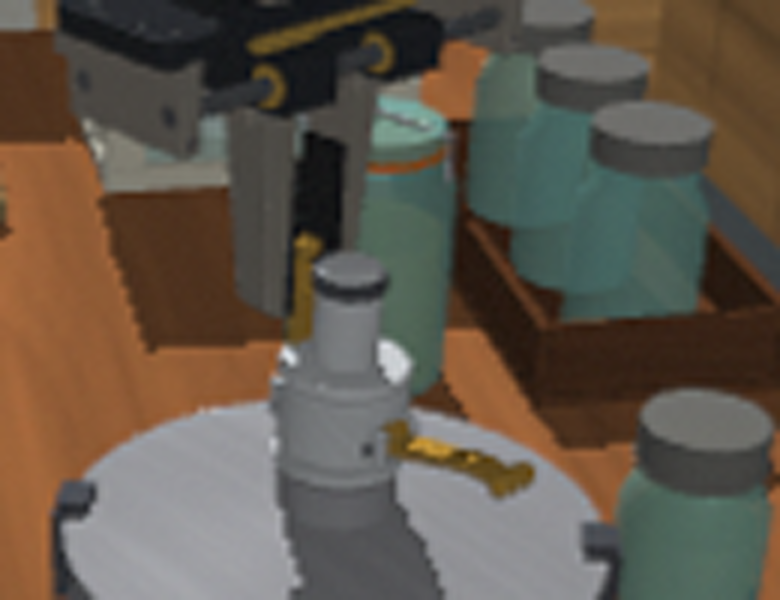

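The arm now stands upright beside the stub at about (300,290). I'll push gently inward to confirm it is against its stop.

apply_moves(increments=[[[-0.1, 0, 0], 0, 1], [[-0.15, 0, 0], 0, 1], [[-0.15, 0, 0], 0, 1]])

```text
clock: 15.93
position: [0.5612, -0.017, 0.301]
tool_rot: [3.141, -0.0, 2.131]
contact_force: [-0.8, 0.5, 5.4]
gripper_width: 0.0201
grasp_force: 8.0
```

apply_moves(increments=[[[-0.08, 0, 0], 0, 1], [[-0.15, 0, 0], 0, 1], [[-0.15, 0, 0], 0, 1]])

```text
clock: 16.18
position: [0.5617, -0.0176, 0.3009]
tool_rot: [3.142, -0.002, 2.132]
contact_force: [-2.8, 2.5, 6.2]
gripper_width: 0.0206
grasp_force: 8.0
```

apply_moves(increments=[[[-0.05, 0, 0], 0, 0.5], [[-0.05, 0, 0], 0, 0.5], [[-0.05, 0, 0], 0, 0.5], [[0, 0, -1], 0, 0.5], [[0, 0, -3], 0, 0.5], [[0, 0, -6], 0, 0.5], [[-1, 0, -7.5], 0, 0.5], [[-3, 0, -7.5], 0, 0.5], [[-6, 0, -7.5], 0, 0.5], [[-8.5, 0, -7.5], 0, 0.5]])

```text
clock: 17.02
position: [0.6077, -0.0914, 0.377]
tool_rot: [3.14, 0.001, 2.132]
contact_force: [0.8, -0.2, 0.3]
gripper_width: 0.0459
grasp_force: 0.0
```

apply_moves(increments=[[[-1.5, 0, 0], 0, 0.5], [[-2.5, 0, 0], 0, 0.5], [[-2.5, 0, 0], 0, 0.5], [[-2.5, 0, 2.5], 0, 0.5], [[-2.5, 0, 5], 0, 0.5], [[-2.5, 0, 7.5], 0, 0.5], [[-2.5, 0, 8.5], 0, 0.5], [[-2.5, 0, 9], 0, 0.5], [[-2.5, 0, 9], 0, 0.5], [[-2.5, 0, 9], 0, 0.5]])

```text
clock: 17.85
position: [0.6209, -0.1114, 0.287]
tool_rot: [3.14, 0.001, 2.132]
contact_force: [-0.0, 0.1, 0.6]
gripper_width: 0.0458
grasp_force: 0.0
```

```bash
python3 - <<'E'
from h import *
t=np.radians(122.1);c=np.array([.5754,-.0393])
d=np.array([np.cos(t),np.sin(t)])
to([*(c-.0854*d),.249])
s=snap('side');np.savez('side6.npz',**s)
i=cv2.resize(s['pixels'][130:230,290:420],None,fx=6,fy=6,interpolation=cv2.INTER_CUBIC)
cv2.imwrite('pics/side6.png',i[:,:,::-1])
E
```

```text
t 17.85 pos [ 0.6209 -0.1114  0.287 ] [3.1402 0.0009 2.1316] y deg 32.13196692477647 F [-0.0382  0.0684  0.5934] w 0.0458398501078454 0.0
shift cm [-0.0157 -0.0221  3.7962]
```

View pics/side6.png

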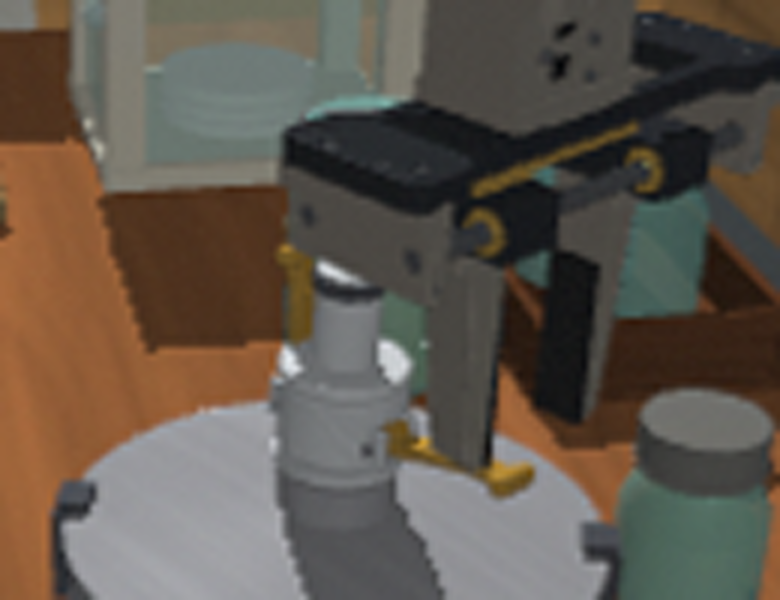

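Arm a stays upright at (293,290). The gripper is above bar b at (511,479).

apply_moves(increments=[[[0, 0, 1], 0, 0.5], [[0, -0.02, 2.2], 0, 0.5], [[0, -0.02, 3.3], 0, 0.5], [[0, -0.02, 3.8], 0, 0.5], [[0, -0.02, 3.8], 0, 0.5], [[0, -0.02, 3.8], 0, 0.65], [[0, -0.02, 3.8], 0, 0.7], [[0, -0.02, 3.8], 0, 1], [[0, -0.02, 3.8], 0, 1], [[0, -0.02, 3.8], 0, 1]], squeeze=8)

```text
clock: 18.73
position: [0.6205, -0.1118, 0.2482]
tool_rot: [3.141, 0.001, 2.131]
contact_force: [0.4, -0.0, 0.1]
gripper_width: 0.0202
grasp_force: 8.0
```

apply_moves(increments=[[[0.08, 0, -0.4], 0, 1], [[0.19, 0, -0.86], 0, 1], [[0.34, 0, -1.28], 0, 1], [[0.51, 0, -1.68], 0, 1], [[0.71, 0, -2.07], 0, 1], [[0.94, 0, -2.45], 0, 1], [[1.2, 0, -2.81], 0, 1], [[1.47, 0, -3.15], 0, 1], [[1.47, 0, -3.15], 0, 1]])

```text
clock: 19.48
position: [0.6123, -0.0987, 0.28]
tool_rot: [3.141, -0.0, 2.132]
contact_force: [-0.7, -1.0, 0.9]
gripper_width: 0.0203
grasp_force: 8.0
```

apply_moves(increments=[[[0.3, 0, -0.32], 0, 1], [[0.62, 0, -0.62], 0, 1], [[0.97, 0, -0.9], 0, 1], [[1.33, 0, -1.15], 0, 1], [[1.72, 0, -1.37], 0, 1], [[2.11, 0, -1.57], 0, 1], [[2.52, 0, -1.74], 0, 1], [[2.93, 0, -1.87], 0, 1], [[2.93, 0, -1.87], 0, 1]])

```text
clock: 20.23
position: [0.5966, -0.0736, 0.2984]
tool_rot: [3.141, -0.0, 2.132]
contact_force: [0.5, -0.9, 1.9]
gripper_width: 0.0207
grasp_force: 8.0
```

apply_moves(increments=[[[0.4, 0, -0.12], 0, 1], [[0.86, 0, -0.19], 0, 1], [[1.2, 0, -0.23], 0, 1], [[1.45, 0, -0.24], 0, 1], [[1.45, 0, -0.24], 0, 1], [[1.45, 0, -0.24], 0, 1]])

```text
clock: 20.73
position: [0.5891, -0.0618, 0.3006]
tool_rot: [3.141, -0.0, 2.132]
contact_force: [-0.3, 0.8, 3.4]
gripper_width: 0.0205
grasp_force: 8.0
```

apply_moves(increments=[[[0.1, 0, 0], 0, 1], [[0.15, 0, 0], 0, 1], [[0.15, 0, 0], 0, 1]])

```text
clock: 20.98
position: [0.5886, -0.0611, 0.3006]
tool_rot: [3.141, 0.001, 2.131]
contact_force: [1.9, -0.9, 5.3]
gripper_width: 0.0203
grasp_force: 8.0
```

apply_moves(increments=[[[0.08, 0, 0], 0, 1], [[0.15, 0, 0], 0, 1], [[0.15, 0, 0], 0, 1]])

```text
clock: 21.23
position: [0.5881, -0.0605, 0.3007]
tool_rot: [3.14, 0.002, 2.131]
contact_force: [3.5, -3.9, 4.3]
gripper_width: 0.0206
grasp_force: 8.0
```

The stop is reached, so I release and retreat.

apply_moves(increments=[[[0.05, 0, 0], 0, 0.5], [[0.05, 0, 0], 0, 0.5], [[0.05, 0, 0], 0, 0.5], [[0, 0, -1], 0, 0.5], [[0, 0, -3], 0, 0.5], [[0, 0, -6], 0, 0.5], [[0, 0, -9], 0, 0.5], [[0, 0, -11], 0, 0.5], [[0, 0, -11], 0, 0.5], [[0, 0, -11], 0, 0.5]])

```text
clock: 22.07
position: [0.5875, -0.0595, 0.4115]
tool_rot: [3.14, 0.0, 2.131]
contact_force: [0.4, -0.2, -0.5]
gripper_width: 0.046
grasp_force: 0.0
```

```bash
python3 - <<'E'
from h import *
s=snap('side');np.savez('side7.npz',**s)
i=cv2.resize(s['pixels'][130:230,290:420],None,fx=6,fy=6,interpolation=cv2.INTER_CUBIC)
cv2.imwrite('pics/side7.png',i[:,:,::-1])
E
```

```text
(no output)
```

View pics/side7.png

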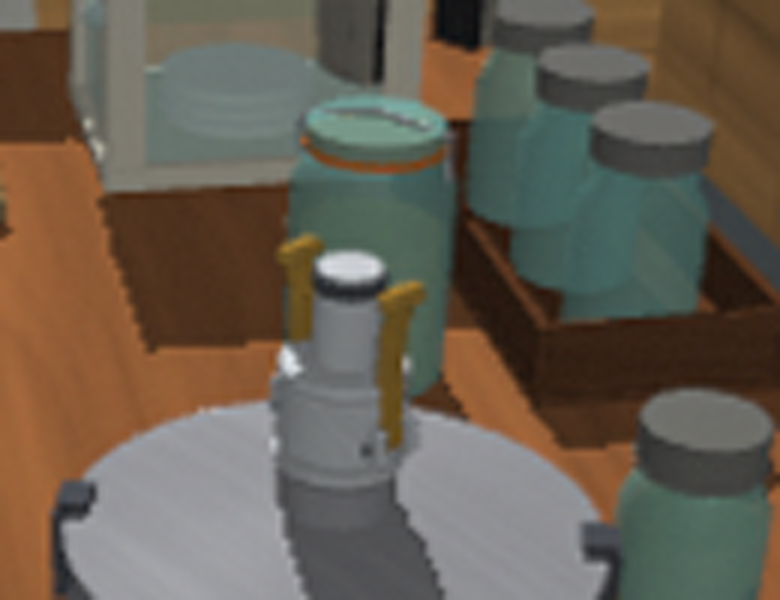

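Both arms are up, with bars at about (402,294) and (300,247). I'll check these against the shut geometry before handing in.

```bash
python3 - <<'E'
from h import *
s=dict(np.load('side7.npz'))
t=np.radians(122.1);c=np.array([.5754,-.0393]);d=np.array([np.cos(t),np.sin(t)])
def pr(p):
    q=np.linalg.inv(s['extrinsics'])@np.r_[p,1];f=200/np.tan(np.radians(s['fov_y'])/2)
    u,v=q[:2]/q[2]*f+[s['cx'],s['cy']];return round((u-290+.5)*6-.5),round((v-130+.5)*6-.5)
for sg in(1,-1):
  for th in(1.571,1.5,1.4):
    R=.024+.062*np.cos(th)+.003*np.sin(th);h=.1708+.062*np.sin(th)-.003*np.cos(th)
    print(sg,th,pr([*(c+sg*R*d),h]))
print(pr([*c,.237]))
E
```

```text
1 1.571 (298, 250)
1 1.5 (290, 247)
1 1.4 (279, 245)
-1 1.571 (401, 296)
-1 1.5 (409, 301)
-1 1.4 (421, 309)
(349, 262)
```

Both bars match the fully shut positions to within 1 mm.

```bash
python3 -c "
from rig import r
print(r.hand_in())"
```

```text
the job is handed in; nothing more can be done
None
```

The coupling is pushed fully home on the adaptor, both cam arms are shut against their stops, the gripper is clear, and the job is handed in at about 22 s; the hand-in call gave no verdict.

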